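# Set and close a cam clamp on a carton

## Task

Clamp the small white carton under the bench clamp so that it is held firmly but not crushed: first screw the knurled nut (clockwise, seen from above, lowers the foot) until the cam lever begins to bite on the carton just as it passes straight up. Then flip the lever all the way over until it lies flat and stays there, let go, and leave the things round about alone.

Things in the scene. Friction and masses are not known exactly. Their poses are not given: they have to be found in the camera images.
- clamp: Bench cam clamp, bolted down. Origin: middle of the underside of its grey base plate (106 x 84 x 12 mm), straight below the lever's pin. z is up; its -x axis runs along the 28 mm wide steel strap, from the lever to the nut and carton; the lever closes towards +x. The strap slides upright on two rods; its top is at z = 89 mm when open; the cheeks round the pin reach 117 mm.
- press_point (a point): Fixed point on the carton's top under the foot, 38 mm over the table, 110 mm from the pin's line. The foot (32 mm disc with rubber face, on a threaded spindle) hangs above it. Once it meets the carton it is sprung: 4.45 N per mm in all. A well set clamp ends near 48 N; above 80 N the carton is crushed.
- nut_mid (a point): Middle of the grip of the round knurled nut: 36 mm diameter, 22 mm high, upright axis; spindle sticks out up to 33 mm above this point. It moves down with the strap, not by its own turning. Clockwise seen from above lowers the foot 4 mm per rad. No mark. It starts backed off by 1 to 3.5 rad (unknown) from the right setting; range 5.4 rad, friction 0.3 Nm: it stays where it is left.
- lever_pin (a point): The lever's hinge pin, 103 mm above the table, axis along the clamp's y. The cam drives the strap down as a crank of e = 10 mm with a rod of L = 25 mm would, straight down at lever value 2.2: height = -e cos a - sqrt(L^2 - e^2 sin^2 a), a = lever - 2.2. So drop from open, mm: 6.4 at 0.75 rad, 9.0 at 1.0, 11.7 at 1.25, 14.0 at 1.5, 15.9 at 1.75, 17.2 at 2.2.
- lever_pad (a point): Point in the middle of the lever's grey arm, 50 mm from the pin. The arm is 9 mm thick and 20 mm wide, and ends in a 12 mm thick, 24 mm wide rounded end 64 mm from the pin.
- lever (a joint): Cam lever angle, rad: 0 = open (leaning 0.75 back over the strap, to the nut), 0.75 = straight up, 2.32 = closed, flat against its stop, away from the nut. Starts at 0 to 0.35. Friction 0.06 Nm, which helps when holding it still; loaded by the foot (up to 0.3 Nm on a well set nut, most near 1.5) it springs back if let go; past 2.2 it locks over centre.
- carton: The small white carton, 50 x 85 x 38 mm, 0.3 kg, lying flat on the table under the foot. Origin: middle of its underside. Its 85 mm side lies across the strap.
- battery: Bystander: standing cell battery, 33 mm wide, 62 mm tall; origin at the middle of its underside. Do not disturb.
- sensor: Bystander: white plug-in sensor, 94 x 46 x 24 mm; origin at the middle of its underside. Do not disturb.
- blister: Bystander: blister pack on a card, 118 x 80 x 23 mm; origin at the middle of its underside. Do not disturb.

How it is judged:
By the outcome, as a careful person would: the job done as asked, in the order asked, and still so for the second after the job is handed in, with the robot touching nothing.
It also fails if it takes over 70 s, if anything falls off the work surface, if the arm or the gripper's body presses on something with over 40 N, if the wrist force passes 120 N, or if a joint passes its speed limit or range.

## Robot

A 6-joint arm with a two-finger parallel gripper is mounted at the origin on a cart in front of the work surface, level with it; the furniture and walls round the work are solid. World frame = base frame: x ahead of the robot, y to its left, z up, the work surface at z = 0. Lengths are in mm, angles in rad, forces in N, time in s.
With the tool pointing down it reaches from about 275 to 1000 mm from the base axis. Payload 8.4 kg.
Tool frame: the origin (TCP) lies at the very end of the fingers, on their centre line; the grasp point (between the pads) lies 19 mm behind it; y points along the fingers, x is the direction in which the jaws open and shut, and the axes are right-handed (so a half turn about y gives the same grasp; the last joint's range is limited). The gripper opens to 85 mm and grips with 20 to 120 N. Pads are 22 mm wide; open, the fingers measure 114 mm over their backs; the gripper's body (76 mm by 85 mm) begins 54 mm behind the grasp point. The pads swing forward as they close: fully open they stand 13 mm farther back than shut.
Start: joints at [-1.239, 0.353, 1.633, -0, 1.155, -0.002], TCP at [204.771, -590.506, 231.281] pointing down, gripper open.
Joint ranges: [-2.63, 2.63], [-0.92, 2.1], [0.06, 2.66], [-1.3, 4.44], [0, 2.69], [-3.02, 3.02]. Speed limits (rad/s): [2.22, 2.22, 2.79, 3.14, 3.14, 3.14].

## Interface

Orientations are given as [roll, pitch, yaw] about the fixed x, y, z axes, in that order (R = Rz(yaw) Ry(pitch) Rx(roll)).
In Python, from rig import r gives the robot as it stands.
- The arm moves only by the tool servo_tool, never from a script. Its argument "motion" is a list of rows, each a list of 7 numbers: the opening, from -1 (shut) to 1 (fully open), then the shift along the tool's x, y, z in m, then the turn, a rotation vector about the tool's x, y, z in units of 10 degrees (1.0 is 10 degrees). A call has 1 to 12 rows; each row is the pose to reach, as a shift and turn from the pose commanded when the call began, along the tool's axes at that moment; what a row does not reach only later rows make up. A row lasts 1/8 s, in which the tool goes at most 62.5 mm and 10.7 degrees, less where a joint would pass 70% of its speed; a pose out of reach is approached as far as the arm can. A call with a gripper value outside its range is refused whole. The fingers move at their own pace and stop on an object; "grip_force" is the grip in N (left out, the last holds). Time passes only in rows, so rows that repeat a pose let the fingers close. It gives the time, the measured TCP pose, the force and the opening at its end, in the units of the state.
- r.sense(): the state, without advancing time (a new reading comes with each control period).
- r.grab_frame(name): name is "scene" or "side" or "wrist"; returns the picture (384x512x3 uint8, red, green, blue); there is no depth.
- r.calibration(name): a dict with "fx", "fy", "cx", "cy" (pixels), "distortion" ([k1, k2, p1, p2, k3] as OpenCV has them; the pictures are not rectified), "R" (3x3) and "t" (3): a world point X has camera coordinates R X + t; the wrist camera has in their place "mount" (4x4, takes a point from camera to tool coordinates, whose origin is the TCP and whose axes are the tool frame's). Camera axes: x right, y down, z forward; pixel columns grow to the right and rows downward; lengths in mm; the calibration is good to about 2 mm. A picture is of the moment at which its call begins: read the wrist's pose just before it. calibration takes no time and is no camera call.
- r.sign_off(): hands the job in, once; it reports no verdict.
The state is a dict: "clock": time; "qpos": joint angles; "qvel": joint speeds; "joint_efforts": joint torques, N m; "eef_pos": TCP position; "tcp_rot": TCP orientation; "contact_force": force on the tool from outside, world axes, zero at the start; "wrist_torque": the same for the moment, N m; "opening": opening from 0.0 (shut) to 1.0 (fully open).
Only numpy, scipy, OpenCV 4.12 (cv2) and the standard library are available. Lean on these libraries where they do the work, as an engineer would, in place of code of your own. Each camera call takes 0.05 s, during which the arm holds its last target. There are 200 camera calls.

## Working session

There is one attempt and no reset: what is moved stays moved. The work goes in short steps, Python scripts to look and compute and a tool call to move; the robot and the scene stay as the last step left them, time stands still between calls to the robot, and variables do not carry over. Pictures are saved under pics/ and viewed, on a budget of 10 in all, crops included, one or two more only if the job needs it, and the job is handed in when it is done.

Besides the shell and the picture viewer there is one more tool, called after ">>>" as a command line: name --pt "numbers of a row" for each row, then --argument value for the rest. servo_tool: Moves the arm, as the interface text tells. Its arguments: {"type":"object","properties":{"motion":{"type":"array","items":{"type":"array","items":{"type":"number"}}},"grip_force":{"type":"number"}},"required":["motion"]}

```bash
mkdir -p pics; ls
python3 - <<'E'
from rig import r
import cv2,numpy as np
s=r.sense();print(s)
a=r.grab_frame("scene");b=r.grab_frame("side")
cv2.imwrite("pics/a.png",a[:,:,::-1]);cv2.imwrite("pics/b.png",b[:,:,::-1])
for n in("scene","side","wrist"):print(n,r.calibration(n))
E
```

```text
pics
{'clock': 0.0, 'qpos': array([-1.23940042e+00,  3.53619979e-01,  1.63412976e+00, -1.92686794e-05,
        1.15517530e+00, -2.40951154e-03]), 'qvel': array([ 0.00105694, -0.00087288,  0.00120759,  0.0023516 , -0.00069866,
        0.0011124 ]), 'joint_efforts': array([ 6.05449641e-04, -6.05254698e+01, -3.42070627e+01,  1.28691804e-04,
        9.42235318e-03,  4.13501937e-05]), 'eef_pos': array([ 204.61339803, -590.06727626,  230.58113255]), 'tcp_rot': array([-1.57081073e+00,  1.33242707e-03, -1.23698312e+00]), 'contact_force': array([-0.11803545, -0.34710564, -0.99840768]), 'wrist_torque': array([-0.01402199,  0.02268466,  0.02602297]), 'opening': 1.000676221914928}
scene {'fx': 496.08490291590977, 'fy': 496.08490291590977, 'cx': 256.63356058263264, 'cy': 196.52237075768227, 'distortion': array([-0.00846771,  0.        ,  0.        ,  0.        ,  0.        ]), 'R': array([[ 0.87079693, -0.49155029, -0.00954047],
       [-0.36398241, -0.63151868, -0.68461738],
       [ 0.33049889,  0.59963527, -0.72884019]]), 't': array([-567.64738116,  278.4574162 ,  905.92225412])}
side {'fx': 4
[... 270 characters left out ...]
55932739e-01, -7.49053189e-01],
       [ 1.04868350e-01,  7.41676066e-01, -6.62509806e-01]]), 't': array([-635.71154416,  107.03919138,  936.18243533])}
wrist {'fx': 297.54388426611456, 'fy': 297.54388426611456, 'cx': 253.7638169605278, 'cy': 192.8781027426196, 'distortion': array([-0.06270261,  0.        ,  0.        ,  0.        ,  0.        ]), 'mount': array([[ 9.99999577e-01,  9.19211231e-04,  2.80477473e-05,
         1.75672808e-01],
       [ 2.44413804e-04, -2.95049503e-01,  9.55481936e-01,
        -1.43617257e+02],
       [ 8.86565201e-04, -9.55481526e-01, -2.95049603e-01,
         7.52376629e+01],
       [ 0.00000000e+00,  0.00000000e+00,  0.00000000e+00,
         1.00000000e+00]])}
```

View pics/a.png

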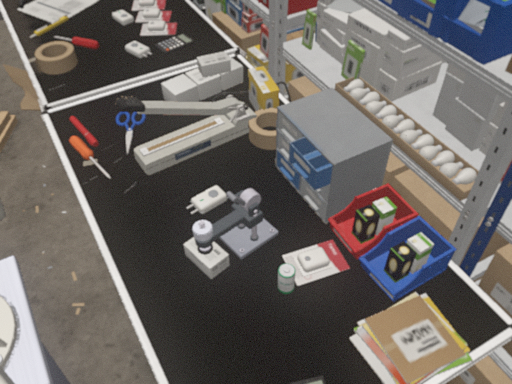

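View pics/b.png

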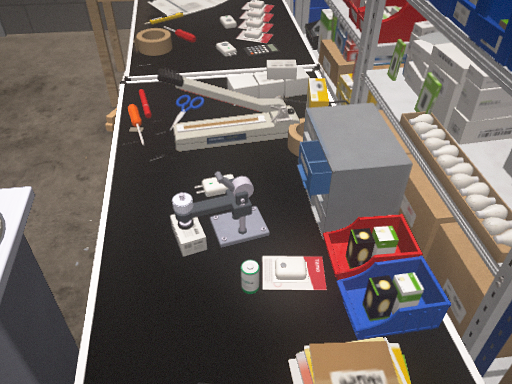

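The scene view shows the clamp base around (248,235), the nut and spindle at (203,232), and the carton at (206,255). In the side view the base is at (240,225), the nut at (183,203), and the lever's round cheek at (243,190). Next I'll make an enlarged crop of both.

Run:
```python
import cv2,numpy as np
a=cv2.imread("pics/a.png")[175:285,170:290];b=cv2.imread("pics/b.png")[160:270,160:280]
f=lambda i:cv2.resize(i,None,fx=3.33,fy=3.33,interpolation=cv2.INTER_CUBIC)
cv2.imwrite("pics/c.png",np.hstack([f(a),f(b)]))
```

```text
(no output)
```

View pics/c.png

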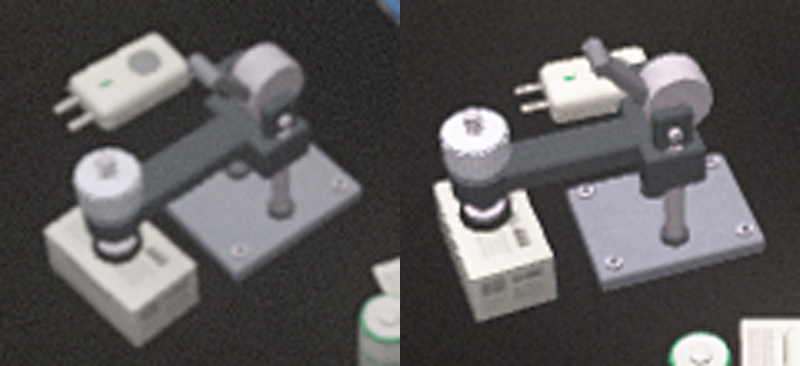

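```bash
cat > h.py <<'E'
import numpy as np,cv2
from rig import r
def ray(n,uv):
    c=r.calibration(n);K=np.array([[c['fx'],0,c['cx']],[0,c['fy'],c['cy']],[0,0,1]])
    p=cv2.undistortPoints(np.array([[uv]],float),K,c['distortion'])[0,0]
    if n=="wrist":
        from scipy.spatial.transform import Rotation as Ro
        s=r.sense();T=Ro.from_euler('xyz',s['tcp_rot']).as_matrix();M=c['mount']
        return T@M[:3,3]+s['eef_pos'],T@M[:3,:3]@np.array([*p,1])
    return -c['R'].T@c['t'],c['R'].T@np.array([*p,1])
def plane(n,uv,z):
    o,d=ray(n,uv);return o+d*(z-o[2])/d[2]
def tri(n1,p1,n2,p2):
    o1,d1=ray(n1,p1);o2,d2=ray(n2,p2)
    t=np.linalg.lstsq(np.c_[d1,-d2],o2-o1,rcond=None)[0]
    a,b=o1+d1*t[0],o2+d2*t[1];return (a+b)/2,np.linalg.norm(a-b)
E
python3 - <<'E'
from h import *
np.set_printoptions(precision=1,suppress=True)
A=lambda x,y:(170+x/3.33-.35,175+y/3.33-.35)
B=lambda x,y:(160+(x-399.6)/3.33-.35,160+y/3.33-.35)
C=[plane("side",B(*p),12) for p in[(605,281),(763,244),(711,150),(568,187)]]
S=[plane("side",B(*p),13) for p in[(613,262),(745,230),(714,160),(586,190)]]
for Q in(C,S):
    for q in Q:print(q)
    print("mean",np.mean(Q,0),[np.linalg.norm(Q[i]-Q[i-3]) for i in range(4)])
    d=Q[1]-Q[0]+Q[2]-Q[3];print("yaw",np.arctan2(d[1],d[0]))
print("scene corners",plane("scene",A(360,186),12),plane("scene",A(238,270),12))
print("nut",tri("scene",A(110,187),"side",B(475,146)))
print("tip",tri("scene",A(106,158),"side",B(472,117)))
print("lever end",tri("scene",A(200,67),"side",B(594,52)))
print("cam disc",tri("scene",A(268,77),"side",B(678,90)))
print("carton top corners",[plane("side",B(*p),38) for p in[(472,282),(553,262),(515,180),(437,190)]])
print("sensor",plane("scene",A(130,85),24))
E
```

```text
[564.4 -94.1  12. ]
[663.  -77.6  12. ]
[643.2  10.1  12. ]
[548.1 -11.1  12. ]
mean [604.7 -43.2  12. ] [np.float64(99.98052522938781), np.float64(89.89143268471459), np.float64(97.42410038938705), np.float64(84.5592032035967)]
yaw 0.1923116100612009
[570.5 -80.4  13. ]
[653.8 -65.3  13. ]
[643.7  -0.6  13. ]
[559.2 -16.4  13. ]
mean [606.8 -40.7  13. ] [np.float64(84.62095775518529), np.float64(65.48001463544202), np.float64(85.90485000301608), np.float64(64.93592867423799)]
yaw 0.18264077311948973
scene corners [664.2 -71.4  12. ] [563.5 -91.3  12. ]
nut (array([497.5, -63.8, 103.9]), np.float64(0.857557625350949))
tip (array([498.4, -60.3, 124.1]), np.float64(2.942179109604333))
lever end (array([569.2, -43. , 148. ]), np.float64(1.0167233461698824))
cam disc (array([617.2, -36.4, 107.8]), np.float64(0.8188650775648078))
carton top corners [array([ 487.8, -107.4,   38. ]), array([534.8, -98.5,  38. ]), array([516. , -26.9,  38. ]), array([468.5, -28.9,  38. ])]
sensor [569.3  73.7  24. ]
```

Run:
```python
from h import *
np.set_printoptions(precision=1,suppress=True)
A=lambda x,y:(170+x/3.33-.35,175+y/3.33-.35)
B=lambda x,y:(160+(x-399.6)/3.33-.35,160+y/3.33-.35)
P=np.array([498,-62.])
for n,p in(("scene",A(117,260)),("side",B(486,229))):
    o,d=ray(n,p);h=P-o[:2];h/=np.linalg.norm(h);q=P-16*h
    t=((q-o[:2])@h)/(d[:2]@h);print(n,o,o+d*t, "foot bottom z, gap",(o+d*t)[2]-38)
```

```text
scene [ 296.3 -646.4  845.5] [491.2 -76.6  53.5] foot bottom z, gap 15.453020528653155
side [ 541.2 -713.3  700.2] [497.9 -78.   50.1] foot bottom z, gap 12.078501723513796
```

>>> servo_tool --pt "0.4 0 0 0 0 0 0"

```text
clock: 0.22
eef_pos: [204.7, -590.3, 230.9]
tcp_rot: [-1.571, 0.001, -1.237]
contact_force: [-0.2, -0.2, 0.0]
opening: 0.82
```

>>> servo_tool --pt "0.4 -0.03 0 0.034 0 -1 0" --pt "0.4 -0.068 0 0.076 0 -2 0" --pt "0.4 -0.105 0 0.118 0 -3 0" --pt "0.4 -0.143 0 0.16 0 -4 0" --pt "0.4 -0.18 0 0.201 0 -5 0" --pt "0.4 -0.218 0 0.243 0 -6 0" --pt "0.4 -0.255 0 0.284 0 -7 0" --pt "0.4 -0.293 0.01 0.326 0 -8 0" --pt "0.4 -0.33 0.02 0.368 0 -9 0" --pt "0.4 -0.367 0.03 0.41 0 -10 0" --pt "0.4 -0.403 0.03 0.45 0 -11 0" --pt "0.4 -0.403 0.03 0.45 0 -12 0"

```text
clock: 1.72
eef_pos: [499.4, -59.3, 201.1]
tcp_rot: [-1.571, -0.001, 0.867]
contact_force: [-0.6, 0.5, -0.6]
opening: 0.702
```

>>> servo_tool --pt "0.4 0 0 0 0 -1 0" --pt "0.4 0 0 0 0 -2 0" --pt "0.4 0 0 0 0 -3 0" --pt "0.4 0 0 0 0 -4 0" --pt "0.4 0 0 0 0 -5.1 0" --pt "0.4 0 0 0 0 -5.1 0"

```text
clock: 2.48
eef_pos: [497.8, -62.3, 201.2]
tcp_rot: [-1.571, -0.0, 1.747]
contact_force: [-0.3, 0.8, -0.5]
opening: 0.698
```

Run:
```python
from rig import r
import cv2
print(r.sense())
cv2.imwrite("pics/d.png",cv2.resize(r.grab_frame("wrist"),(768,576),interpolation=cv2.INTER_CUBIC)[:,:,::-1])
```

```text
{'clock': 2.475, 'qpos': array([-1.27484437e-01,  1.95276820e-01,  1.92325925e+00,  1.42915826e-05,
        1.02313682e+00, -1.87401276e+00]), 'qvel': array([-0.00027499, -0.00186077, -0.00100236, -0.00114943, -0.00096939,
        0.06567601]), 'joint_efforts': array([ 8.97349440e-03, -4.60295999e+01, -3.12844992e+01, -2.88795090e-03,
        4.61425407e-04, -1.54350545e+00]), 'eef_pos': array([497.84656819, -62.29728296, 201.24985943]), 'tcp_rot': array([-1.57072339e+00, -3.56021728e-05,  1.74652088e+00]), 'contact_force': array([-0.31531604,  0.81798649, -0.45828175]), 'wrist_torque': array([-0.02669193,  0.00974449,  0.03367388]), 'opening': 0.6978795975547896}
```

View pics/d.png

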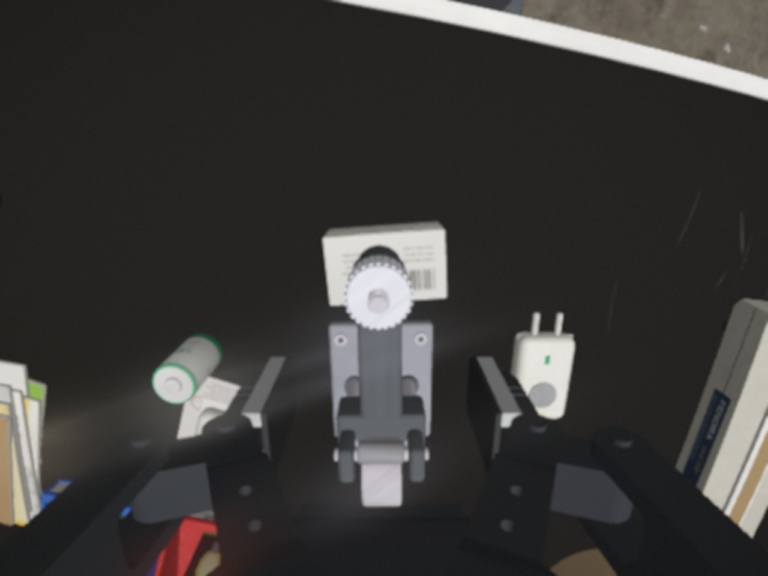

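The wrist view shows the nut's top face at (379,292) in the 768-wide picture, with the carton behind it at (385,262) and the strap running down to the pin at about (380,453). The sensor (543,372) and battery (187,370) are well clear.

Run:
```python
from h import *
np.set_printoptions(precision=1,suppress=True)
f=lambda x,y:((x+.5)/1.5-.5,(y+.5)/1.5-.5)
n=plane("wrist",f(379,294),114);l=plane("wrist",f(346,294),114);rr=plane("wrist",f(412,294),114)
print("nut",n,np.linalg.norm(l-rr))
pn=plane("wrist",f(380,453),103);print("pin",pn,"dist",np.linalg.norm((pn-n)[:2]),"yaw",np.arctan2(*(pn-n)[1::-1]))
print("spindle tip z124",plane("wrist",f(378,298),124))
print("carton corners",[plane("wrist",f(*p),38)[:2] for p in[(322,232),(446,224),(447,298),(330,305)]])
```

```text
nut [496.5 -63.7 114. ] 35.87485690893235
pin [606.3 -43.9 103. ] dist 111.54360822118856 yaw 0.17812078414863994
spindle tip z124 [495.6 -64.3 124. ]
carton corners [array([ 482.9, -106.4]), array([462.6, -22.9]), array([515.1, -10.6]), array([535.1, -93.4])]
```

>>> servo_tool --pt "0.4 0 0.02 0.001 0 0 0" --pt "0.4 -0.001 0.05 0.001 0 0 0" --pt "0.4 -0.001 0.08 0.001 0 0 0" --pt "0.4 -0.001 0.1 0.001 0 0 0" --pt "0.4 -0.001 0.108 0.001 0 0 0" --pt "0.4 -0.001 0.108 0.001 0 0 0" --pt "-0.6 -0.001 0.108 0.001 0 0 0" --pt "-0.6 -0.001 0.108 0.001 0 0 0" --pt "-0.6 -0.001 0.108 0.001 0 0 0" --pt "-0.6 -0.001 0.108 0.001 0 0 0" --grip_force 50

```text
clock: 3.78
eef_pos: [497.8, -63.8, 94.1]
tcp_rot: [-1.572, 0.001, 1.747]
contact_force: [-0.3, -2.2, 6.8]
opening: 0.401
```

>>> servo_tool --pt "-0.6 0 0 0 0 0.8 0" --pt "-0.6 0 0 0 0 1.6 0" --pt "-0.6 0 0 0 0 2.4 0" --pt "-0.6 0 0 0 0 3.2 0" --pt "-0.6 0 0 0 0 4.0 0" --pt "-0.6 0 0 0 0 4.8 0" --pt "-0.6 0 0 0 0 5.6 0" --pt "-0.6 0 0 0 0 6.4 0" --pt "-0.6 0 0 0 0 7.2 0" --pt "-0.6 0 0 0 0 8 0" --pt "-0.6 0 0 0 0 8 0" --grip_force 60

```text
clock: 5.15
eef_pos: [497.8, -63.8, 94.1]
tcp_rot: [-1.572, -0.001, 0.349]
contact_force: [-0.2, -2.9, 5.9]
opening: 0.398
```

Run:
```python
from rig import r
import cv2,numpy as np
s=r.sense();print({k:np.round(s[k],3) for k in("eef_pos","tcp_rot","wrist_torque","contact_force","opening","qpos")})
a=r.grab_frame("scene")[175:285,170:290,::-1];b=r.grab_frame("side")[160:270,160:280,::-1]
f=lambda i:cv2.resize(i,None,fx=3.33,fy=3.33,interpolation=cv2.INTER_CUBIC)
cv2.imwrite("pics/e.png",np.hstack([f(a),f(b)]))
```

```text
{'eef_pos': array([497.796, -63.759,  94.105]), 'tcp_rot': array([-1.572e+00, -1.000e-03,  3.490e-01]), 'wrist_torque': array([-0.423,  0.173, -0.338]), 'contact_force': array([-0.187, -2.871,  5.929]), 'opening': np.float64(0.398), 'qpos': array([-0.13 ,  0.348,  2.01 , -0.   ,  0.782, -0.479])}
```

View pics/e.png

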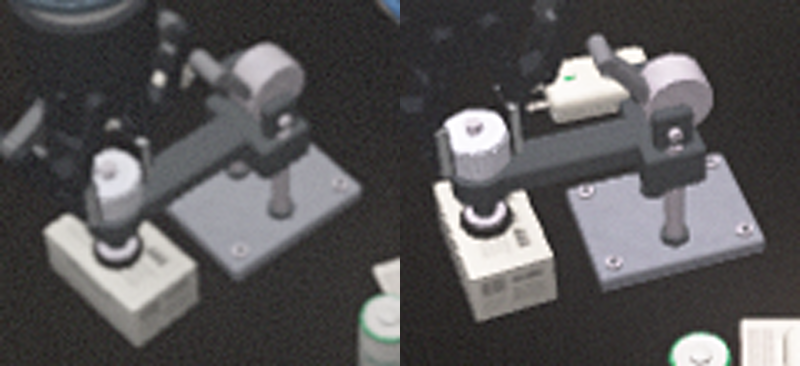

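The nut turned 80° with the grip holding: yaw went 1.747→0.349 and the torque was about 0.34 Nm, which matches the friction. In the crops the foot's lower edge is at about (117,267) in scene and (486,236) in side, roughly 5.5 mm lower than before and still about 8 mm above the carton. I'll turn it about 25° more and then probe with the lever.

>>> servo_tool --pt "-0.6 0 0 0 0 0.8 0" --pt "-0.6 0 0 0 0 1.6 0" --pt "-0.6 0 0 0 0 2.5 0" --pt "-0.6 0 0 0 0 2.5 0" --pt "0.2 0 0 0 0 2.5 0" --pt "0.2 0 0 0 0 2.5 0" --pt "0.2 0 0 0 0 2.5 0" --pt "0.2 0 -0.03 0 0 2.5 0" --pt "0.2 0 -0.08 0 0 2.5 0" --pt "0.2 0 -0.1 0 0 2.5 0" --pt "0.2 0 -0.1 0 0 2.5 0"

```text
clock: 6.62
eef_pos: [498.1, -63.6, 194.7]
tcp_rot: [-1.571, -0.003, -0.085]
contact_force: [0.3, -0.3, -1.3]
opening: 0.603
```

>>> servo_tool --pt "-1 0.01 0 0.003 0 1 0" --pt "-1 0.02 0 0.006 0 2 0" --pt "-1 0.03 0 0.009 0 3 0" --pt "-1 0.04 0 0.012 0 4 0" --pt "-1 0.046 0 0.014 0 5 0" --pt "-1 0.046 0 0.014 0 6 0" --pt "-1 0.046 0 0.014 0 7 0" --pt "-1 0.046 0 0.014 0 7.5 0" --pt "-1 0.046 0.02 0.014 0 7.5 0" --pt "-1 0.046 0.045 0.014 0 7.5 0" --pt "-1 0.046 0.06 0.014 0 7.5 0" --pt "-1 0.046 0.06 0.014 0 7.5 0"

```text
clock: 8.12
eef_pos: [542.9, -53.3, 131.6]
tcp_rot: [-1.574, 0.001, -1.394]
contact_force: [0.7, 0.5, -0.1]
opening: 0.005
```

Run:
```python
from rig import r
import cv2,numpy as np
s=r.sense();print({k:np.round(s[k],3) for k in("clock","eef_pos","tcp_rot","wrist_torque","contact_force","opening","qpos")})
a=r.grab_frame("scene")[155:265,170:290,::-1];b=r.grab_frame("side")[140:250,160:280,::-1]
f=lambda i:cv2.resize(i,None,fx=3.33,fy=3.33,interpolation=cv2.INTER_CUBIC)
cv2.imwrite("pics/f.png",np.clip(np.hstack([f(a),f(b)])*1.6,0,255))
```

```text
{'clock': np.float64(8.125), 'eef_pos': array([542.887, -53.299, 131.561]), 'tcp_rot': array([-1.574e+00,  1.000e-03, -1.394e+00]), 'wrist_torque': array([-0.051,  0.042, -0.045]), 'contact_force': array([ 0.651,  0.469, -0.111]), 'opening': np.float64(0.005), 'qpos': array([-0.101,  0.352,  1.89 ,  0.   ,  0.904,  1.293])}[ WARN:0@0.589] global loadsave.cpp:1063 imwrite_ Unsupported depth image for selected encoder is fallbacked to CV_8U.
```

View pics/f.png

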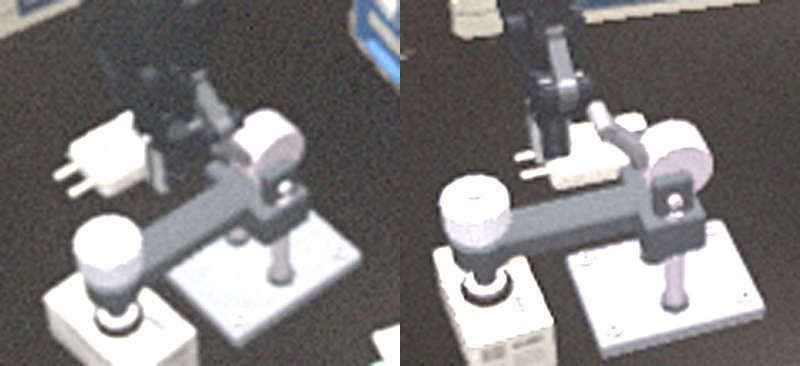

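The shut fingers stand just nut-side of the lever's end (side crop: finger tips at about (548,150), lever end at (597,105)). The lever still leans back and the foot hangs above the carton. Now I'll push the lever upright.

>>> servo_tool --pt "-1 0 0 0.006 0 0 0" --pt "-1 0 -0.002 0.014 0 0 0" --pt "-1 0 -0.004 0.022 0 0 0" --pt "-1 0 -0.006 0.03 0 0 0" --pt "-1 0 -0.008 0.038 0 0 0" --pt "-1 0 -0.008 0.046 0 0 0" --pt "-1 0 -0.008 0.046 0 0 0" --pt "-1 0 -0.008 0.046 0 0 0"

```text
clock: 9.22
eef_pos: [589.4, -45.4, 141.1]
tcp_rot: [-1.571, -0.0, -1.394]
contact_force: [-0.7, 0.0, 1.0]
opening: -0.004
```

>>> servo_tool --pt "-1 0 -0.006 0.004 0 0 0" --pt "-1 0 -0.011 0.009 0 0 0" --pt "-1 0 -0.011 0.014 0 0 0" --pt "-1 0 -0.011 0.014 0 0 0" --pt "-1 0 -0.011 0.014 0 0 0"

```text
clock: 9.85
eef_pos: [603.5, -42.8, 152.4]
tcp_rot: [-1.57, -0.0, -1.394]
contact_force: [-3.1, -0.2, -0.6]
opening: 0.001
```

>>> servo_tool --pt "-1 0 0.001 0.004 0 0 0" --pt "-1 0 0.002 0.008 0 0 0" --pt "-1 0 0.003 0.012 0 0 0" --pt "-1 0 0.003 0.012 0 0 0" --pt "-1 0 0.003 0.012 0 0 0"

```text
clock: 10.48
eef_pos: [614.8, -40.7, 149.1]
tcp_rot: [-1.572, 0.0, -1.394]
contact_force: [-4.8, -0.5, 0.6]
opening: -0.003
```

Run:
```python
from rig import r
import cv2,numpy as np
s=r.sense();print({k:np.round(s[k],3) for k in("clock","eef_pos","contact_force","wrist_torque")})
a=r.grab_frame("scene")[155:265,170:290,::-1];b=r.grab_frame("side")[140:250,160:280,::-1]
f=lambda i:cv2.resize(i,None,fx=3.33,fy=3.33,interpolation=cv2.INTER_CUBIC)
cv2.imwrite("pics/g.png",np.clip(np.hstack([f(a),f(b)])*1.6,0,255).astype('uint8'))
```

```text
{'clock': np.float64(10.475), 'eef_pos': array([614.759, -40.689, 149.12 ]), 'contact_force': array([-4.755, -0.542,  0.589]), 'wrist_torque': array([-0.043,  0.848, -0.007])}
```

View pics/g.png

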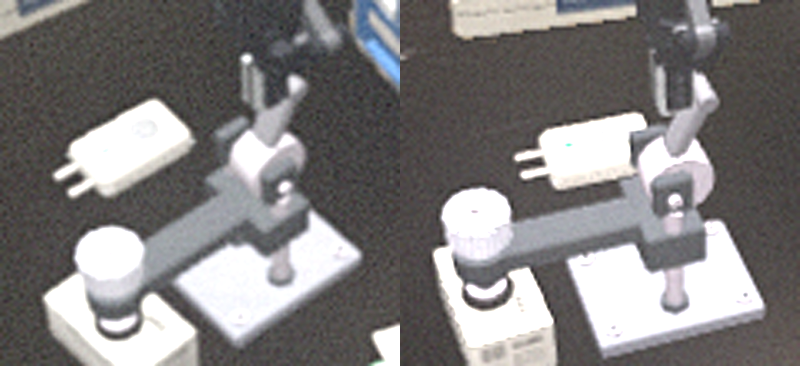

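Run:
```python
from h import *
A=lambda x,y:(170+x/3.33-.35,155+y/3.33-.35)
B=lambda x,y:(160+(x-399.6)/3.33-.35,140+y/3.33-.35)
p,e=tri("scene",A(296,86),"side",B(705,100));print(p,e)
pin=np.array([606.3,-42.5,103]);s=(p-pin)@[.984,.176,0];print("lever",.75+np.arctan2(s,p[2]-103),np.hypot(s,p[2]-103))
X=lambda l:32.24+0*l-0  # placeholder
h=lambda l:-10*np.cos(l-2.2)-np.sqrt(625-100*np.sin(l-2.2)**2)
for l,T in((1.0,.15),(1.25,.232)):
  for dl in(-.06,0,.06):
    d=h(0)-h(l+dl);g=-(h(l+dl+.01)-h(l+dl-.01))/.02
    print(l+dl,"drop",d,"dx",g,"x0",d-(T-.06)/g*1000/4.45)
```

```text
[632.60708763 -44.32719269 155.92695918] 1.993634715816959
lever 1.1999686343262244 58.777641870087024
0.94 drop 8.402672788796508 dx 10.780231416092612 x0 6.5265795658873635
1.0 drop 9.049653573099683 dx 10.776016741779948 x0 7.172826579809122
1.06 drop 9.69469461386791 dx 10.715242483337661 x0 7.807222712735173
1.19 drop 11.069113148036699 dx 10.382826108072507 x0 7.346457582881152
1.25 drop 11.684973193855573 dx 10.135386914386046 x0 7.871434971807366
1.31 drop 12.2842090526903 dx 9.82879944287145 x0 8.351716013442115
```

>>> servo_tool --pt "-1 0 0.002 0.004 0 0 0" --pt "-1 0 0.004 0.008 0 0 0" --pt "-1 0 0.006 0.011 0 0 0" --pt "-1 0 0.006 0.011 0 0 0" --pt "-1 0 0.006 0.011 0 0 0" --pt "-1 0 0.006 0.011 0 0 0"

```text
clock: 11.32
eef_pos: [625.4, -38.7, 143.2]
tcp_rot: [-1.572, 0.0, -1.394]
contact_force: [-6.9, -0.1, 2.6]
opening: 0.0
```

Run:
```python
from rig import r
import numpy as np
F=[]
for i in range(10):
    r.grab_frame("side");s=r.sense();F.append(np.r_[s["contact_force"],s["wrist_torque"],s["eef_pos"]])
F=np.array(F);print(F.mean(0).round(2),F.std(0).round(2))
m=F.mean(0);f=-(m[0]*.984+m[1]*.176);sc=(m[6]-606.3)*.984+(m[7]+42.5)*.176+11;zc=m[8]-103
T=(f*zc+m[2]*sc)/1000
h=lambda l:-10*np.cos(l-2.2)-np.sqrt(625-100*np.sin(l-2.2)**2)
print(f,sc,zc,T)
phi=np.arctan2(sc,zc)+np.arcsin(4.5/np.hypot(sc,zc))
for l in(.75+phi-.06,.75+phi,.75+phi+.06):
  for fr in(.06,0,-.06):
    d=h(0)-h(l);g=-(h(l+.01)-h(l-.01))/.02;print(round(l,3),fr,"x0",d-(T-fr)/g*1000/4.45)
```

```text
[-6.2700e+00  6.3000e-01  1.0700e+00  6.0000e-02  1.0000e+00  2.0000e-02
  6.2540e+02 -3.8690e+01  1.4321e+02] [0.49 0.38 0.53 0.03 0.05 0.02 0.01 0.02 0.01]
6.054915706485916 30.46568677704288 40.21342354239684 0.2759862309114941
1.428 0.06 x0 8.040383821980281
1.428 0 x0 6.552167099154842
1.428 -0.06 x0 5.063950376329405
1.488 0.06 x0 8.274192452451448
1.488 0 x0 6.703790960142567
1.488 -0.06 x0 5.133389467833684
1.548 0.06 x0 8.404557389437532
1.548 0 x0 6.731577585247753
1.548 -0.06 x0 5.058597781057973
```

>>> servo_tool --pt "-1 0 0 -0.001 0 0 0" --pt "-1 0 0 -0.002 0 0 0" --pt "-1 0 0 -0.003 0 0 0" --pt "-1 0 0 -0.003 0 0 0" --pt "-1 0 0 -0.003 0 0 0"

```text
clock: 12.45
eef_pos: [623.8, -39.1, 144.1]
tcp_rot: [-1.569, -0.0, -1.394]
contact_force: [-3.4, 2.6, 6.3]
opening: 0.006
```

```bash
cat > m.py <<'E'
from rig import r
import numpy as np
F=[]
for i in range(10):
    r.grab_frame("side");s=r.sense();F.append(np.r_[s["contact_force"],s["wrist_torque"],s["eef_pos"]])
m=np.mean(F,0);print(s["clock"],m.round(2))
f=-(m[0]*.984+m[1]*.176);sc=(m[6]-606.3)*.984+(m[7]+42.5)*.176+11;zc=m[8]-103
T=(f*zc+m[2]*sc)/1000
h=lambda l:-10*np.cos(l-2.2)-np.sqrt(625-100*np.sin(l-2.2)**2)
l=.75+np.arctan2(sc,zc)+np.arcsin(4.5/np.hypot(sc,zc))
d=h(0)-h(l);g=-(h(l+.01)-h(l-.01))/.02
print("T",T,"lever",l,"x0 for fr=+.06,0,-.06",[d-(T-fr)/g*1000/4.45 for fr in(.06,0,-.06)])
E
python3 m.py
```

```text
12.95 [-3.3100e+00  2.0000e+00  5.7500e+00  3.9000e-01  5.6000e-01  3.0000e-02
  6.2379e+02 -3.9110e+01  1.4411e+02]
T 0.2848233349446825 lever 1.4508909054087036 x0 for fr=+.06,0,-.06 [np.float64(7.918371977728767), np.float64(6.4004689623309785), np.float64(4.882565946933189)]
```

>>> servo_tool --pt "-1 0 -0.002 -0.004 0 0 0" --pt "-1 0 -0.004 -0.008 0 0 0" --pt "-1 0 -0.005 -0.012 0 0 0" --pt "-1 0 -0.006 -0.016 0 0 0" --pt "-1 0 -0.006 -0.02 0 0 0" --pt "-1 0 -0.006 -0.024 0 0 0" --pt "-1 0 -0.006 -0.028 0 0 0" --pt "-1 0 -0.006 -0.032 0 0 0" --pt "-1 0 -0.006 -0.05 0 0 0" --pt "-1 0 -0.006 -0.05 0 0 0" --pt "-1 0 -0.006 -0.05 0 0 0"

```text
clock: 14.32
eef_pos: [574.4, -48.1, 149.5]
tcp_rot: [-1.57, -0.0, -1.394]
contact_force: [-0.1, -0.6, 0.9]
opening: -0.001
```

Run:
```python
from rig import r
import cv2,numpy as np
s=r.sense();print({k:np.round(s[k],3) for k in("clock","eef_pos","contact_force","wrist_torque")})
a=r.grab_frame("scene")[155:265,170:290,::-1];b=r.grab_frame("side")[140:250,160:280,::-1]
f=lambda i:cv2.resize(i,None,fx=3.33,fy=3.33,interpolation=cv2.INTER_CUBIC)
cv2.imwrite("pics/h.png",np.clip(np.hstack([f(a),f(b)])*1.6,0,255).astype('uint8'))
```

```text
{'clock': np.float64(14.325), 'eef_pos': array([574.447, -48.105, 149.472]), 'contact_force': array([-0.071, -0.59 ,  0.902]), 'wrist_torque': array([-0.006,  0.013,  0.023])}
```

View pics/h.png

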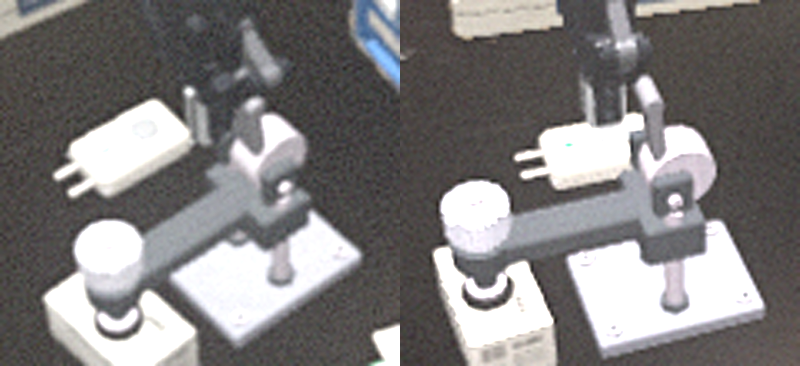

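The lever has sprung back to about upright: its end is at (256,106) in the scene crop and (648,88) in the side crop. The foot rests on the carton.

Run:
```python
from h import *
A=lambda x,y:(170+x/3.33-.35,155+y/3.33-.35)
B=lambda x,y:(160+(x-399.6)/3.33-.35,140+y/3.33-.35)
for a,b in(((255,106),(648,88)),((252,110),(646,92)),((258,104),(652,86))):
    p,e=tri("scene",A(*a),"side",B(*b))
    s=(p-[606.3,-42.5,103])@[.984,.176,0];print(p,e,"lever",.75+np.arctan2(s,p[2]-103),np.hypot(s,p[2]-103))
```

```text
[597.05617852 -61.96813095 178.14793344] 5.6409540769687805 lever 0.5848816739244471 76.18412027512119
[595.99520368 -60.16853636 173.96143433] 5.812482656531533 lever 0.565410255369462 72.18778695055732
[599.15481315 -61.85489882 178.93944586] 6.13872550276704 lever 0.6134130285195938 76.65335748177694
```

Run:
```python
from h import *
def B(x,y,o=140):return (160+(x-399.6)/3.33-.35,o+y/3.33-.35)
pin=np.array([606.3,-42.5,103]);n=np.array([-.176,.984,0])
def at(px):
    o,d=ray("side",px);p=o+d*((pin-o)@n)/(d@n);return (p-pin)@[.984,.176,0],p[2]-103
for nm,px in(("open",B(594,46,160)),("push1.25",B(707,97)),("rest",B(648,86)),("rest b",B(652,92)),("pinend-disc",B(678,163))):
    s,z=at(px);print(nm,round(s,1),round(z,1),"lever",.75+np.arctan2(s,z),np.hypot(s,z))
```

```text
open -37.9 53.9 lever 0.13622776411284354 65.88677294763545
push1.25 28.4 48.3 lever 1.2804896712127565 56.050931599305216
rest -6.2 64.9 lever 0.6542158916551707 65.22227872138102
rest b -4.0 60.1 lever 0.682839779825215 60.22886431917948
pinend-disc 10.3 3.2 lever 2.0238132648419085 10.80830549308194
```

>>> servo_tool --pt "-1 0 0.002 0.008 0 0 0" --pt "-1 0 0.003 0.015 0 0 0" --pt "-1 0 0 0.022 0 0 0" --pt "-1 0 -0.003 0.029 0 0 0" --pt "-1 0 -0.002 0.035 0 0 0" --pt "-1 0 0 0.041 0 0 0" --pt "-1 0 0.003 0.047 0 0 0" --pt "-1 0 0.007 0.052 0 0 0" --pt "-1 0 0.011 0.057 0 0 0" --pt "-1 0 0.016 0.061 0 0 0" --pt "-1 0 0.016 0.061 0 0 0"

```text
clock: 15.8
eef_pos: [634.6, -36.9, 133.9]
tcp_rot: [-1.57, 0.0, -1.394]
contact_force: [-2.8, 1.3, 4.0]
opening: -0.001
```

>>> servo_tool --pt "-1 0 0.005 0.003 0 0 0" --pt "-1 0 0.011 0.006 0 0 0" --pt "-1 0 0.016 0.008 0 0 0" --pt "-1 0 0.021 0.01 0 0 0" --pt "-1 0 0.025 0.011 0 0 0" --pt "-1 0 0.028 0.011 0 0 0" --pt "-1 0 0.029 0.011 0 0 0" --pt "-1 0 0.029 0.011 0 0 0"

```text
clock: 16.8
eef_pos: [644.9, -35.8, 107.5]
tcp_rot: [-1.57, -0.001, -1.394]
contact_force: [-10.9, 1.3, 30.7]
opening: 0.0
```

>>> servo_tool --pt "-1 0 -0.005 0 0 0 0" --pt "-1 0 -0.03 0 0 0 0" --pt "-1 0 -0.08 0 0 0 0" --pt "-1 0 -0.13 0 0 0 0" --pt "-1 0 -0.13 0 0 0 0" --pt "-1 0 -0.13 0 0 0 0"

```text
clock: 17.55
eef_pos: [644.1, -35.6, 233.5]
tcp_rot: [-1.572, 0.0, -1.394]
contact_force: [-0.3, -0.8, -0.6]
opening: -0.0
```

Run:
```python
from rig import r
import cv2,numpy as np
s=r.sense();print({k:np.round(s[k],3) for k in("clock","eef_pos","contact_force","wrist_torque")})
a=r.grab_frame("scene")[165:295,170:300,::-1];b=r.grab_frame("side")[150:280,160:290,::-1]
f=lambda i:cv2.resize(i,None,fx=3.0,fy=3.0,interpolation=cv2.INTER_CUBIC)
cv2.imwrite("pics/i.png",np.clip(np.hstack([f(a),f(b)])*1.5,0,255).astype('uint8'))
```

```text
{'clock': np.float64(17.55), 'eef_pos': array([644.095, -35.626, 233.51 ]), 'contact_force': array([-0.318, -0.762, -0.617]), 'wrist_torque': array([-0.03 , -0.002,  0.004])}
```

View pics/i.png

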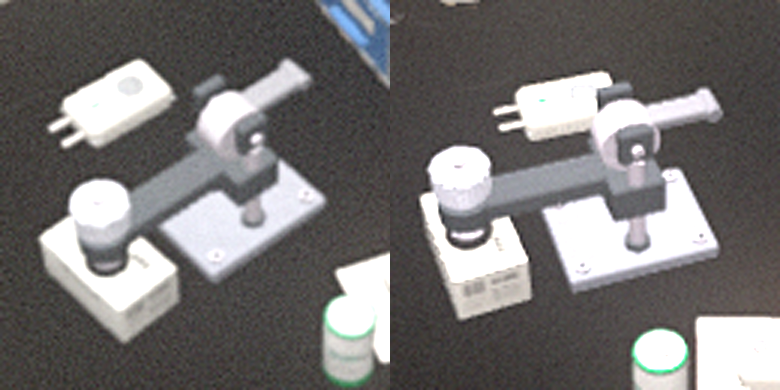

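The lever lies flat away from the nut (side crop: arm from (640,115) to its end at (710,105)) and stays there with the arm lifted clear. The strap is down with the foot pressed on the carton. The sensor, battery and blister are where they were.

```bash
python3 -c "
from rig import r
print(r.sign_off())"
```

```text
the job is handed in; nothing more can be done
None
```

The carton is clamped and the job is handed in, at about 17.6 s of robot time. I screwed the nut about 105° (1.83 rad) clockwise, test-pushed the lever, let it spring back, then flipped it over to its stop and let go.

**Final state:** The last picture shows the lever lying flat and staying there. The arm was about 126 mm above it and touching nothing. The foot is pressed on the carton, and the sensor, battery and blister look undisturbed.

**Nut setting:**
- **Order:** I pushed the lever to about 1.5 rad once before the full flip, as a test. The nut was not changed after that.
- **Bite point:** The push forces put the bite at about 6.3–7.9 mm of drop, against the ideal 6.4 mm. That would end at roughly 41–48 N, below the 80 N crush limit. The force was not measured directly.
- **Lever rest angle:** After the test push the lever came to rest at about 0.65–0.7 rad by the side camera, which fits a bite near straight up.

**Checks that disagreed:**
- The held and backed-off force readings did not agree well, probably because of friction at the lever and the fingertips, so the bite point is only good to about 1 mm.
- A two-camera fix of the upright lever end missed by 5.6 mm, so I used the side view alone for that angle.
- At the stop the fingertips pressed the lever with about 31 N before lifting off.

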